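# Park the pH electrode in its dish

### The job

The pH electrode must not be left hanging in the open. Push the wide white dish along the bench, without lifting or tipping it, until it is centred under the electrode (within 15 mm), let it come to rest, then press the electrode's arm down to its lower stop so that the electrode hangs inside the dish. Nothing may touch the fragile electrode, and the bottle, beaker and vial block stay where they are.

Things in the scene. Friction and masses are not known exactly. Their poses are not given: they have to be found in the camera images.
- dish: Wide flat-bottomed round dish of white porcelain, loose on the bench, to be pushed: 140 mm outer diameter, upright walls 5 mm thick, 65 mm high, floor 6 mm thick, about 0.3 to 0.65 kg. It starts to the left or the right of the stand's electrode. Origin: centre of its underside. Its yaw does not matter.
- stand: Electrode stand, fixed. Origin: on the bench straight below the electrode, the (unmarked) spot for the dish. Its x axis points to the post, a 14 mm rod 250 mm high 170 mm away, whose dark foot spans x 135 to 235, y -60 to 60 mm, 14 mm thick. The arm, a bar 16 mm wide, runs from post to electrode along this axis, 198 to 216 mm above the bench when at the top.
- holder (a joint): Height of the stand's arm: 0 = top, grows downward to 0.08 m = lower stop. Starts at 0 to 0.015. It slides on the post with friction, stays where it is left, and takes about 4 N to push down.
- press_pad (a point): Centre of the upper face of the flat round black thumb pad (36 mm diameter) on the arm's free end, straight above the electrode; press here, straight down. 233 mm above the bench with the arm at the top, 153 mm at the lower stop.
- electrode: The fragile amber-glass electrode (12 mm diameter, 90 mm long, hanging upright under the arm's free end). Origin: its lowest point, 100 mm above the bench with the arm at the top, 20 mm at the lower stop; it clears the dish's rim while the arm is up.
- bottle: Bystander: upright white bottle with red cap, 66 mm diameter, 150 mm high, on the other side of the electrode from the dish. Origin: centre of its underside.
- beaker: Bystander: clear glass beaker, 68 mm rim diameter, 100 mm high, beside the stand's post. Origin: centre of its underside.
- vials: Bystander: grey block of amber vials, 60 x 100 mm, 60 mm high, beside the stand's post. Origin: centre of its underside.
There are look-alikes about, which are no part of the job. What is meant by the dish is not green or yellow, and is the smaller of those in its own colour.

How it is judged (in metres and radians):
On the way:
1. the dish stands still, centred under the electrode within 15 mm, with the arm still up (lowered less than 30 mm) (horizontal distance between dish and electrode below 0.015 m and value of joint holder below 0.03 m and linear speed of dish below 0.01 m/s), for 0.3 s.
At the end, for the whole second after the job is handed in: The dish rests flat on the bench with its centre within 15 mm of straight below the electrode, the arm is down at its stop (joint above 0.074 m) with the electrode inside the dish, all at rest, and the bottle, beaker and vial block are within 20 mm of where they started (horizontal distance between dish and electrode below 0.015 m and value of joint holder above 0.074 m and velocity of joint holder below 0.01 m/s and linear speed of dish below 0.01 m/s and angle between dish's own z axis and vertical below 0.05 rad and height (world z) of dish below 0.006 m and distance of each of bottle, beaker, vials from where it was at the start of the episode below 0.02 m); the robot touches nothing.
It fails at once if the electrode is touched by anything (over 1 N) (contact force between electrode and anything else above 1 N).
It fails at once if the dish is lifted more than 10 mm or tipped more than 0.15 rad (height (world z) of dish above 0.01 m or angle between dish's own z axis and vertical above 0.15 rad).
It fails at once if the bottle, beaker or vial block is shifted more than 20 mm or tipped over (distance of any of bottle, beaker, vials from where it was at the start of the episode above 0.02 m or angle between any of bottle, beaker, vials's own z axis and vertical above 0.5 rad).
It also fails if it takes over 51 s, if anything falls off the work surface, if the arm or the gripper's body presses on something with over 40 N, if the wrist force passes 120 N, or if a joint passes its speed limit or range.

### The arm

A 7-joint arm with a two-finger parallel gripper is mounted at the origin on the work surface. World frame = base frame: x ahead of the robot, y to its left, z up, the work surface at z = 0. Lengths are in mm, angles in rad, forces in N, time in s.
With the tool pointing down it reaches from about 425 to 875 mm from the base axis. Payload 8.4 kg.
Tool frame: the origin (TCP) lies midway between the tips of the shut fingers; the grasp point (between the pads) lies 19 mm behind it; z points along the fingers, y is the direction in which the jaws open and shut (so a half turn about z gives the same grasp; the last joint's range is limited). The gripper opens to 85 mm and grips with 20 to 120 N. Pads are 22 mm wide; open, the fingers measure 114 mm over their backs; the gripper's body (76 mm by 85 mm) begins 54 mm behind the grasp point. The pads swing forward as they close: fully open they stand 13 mm farther back than shut.
Start: joints at [1.03, 0.333, 0.04, 1.465, -0.013, 1.343, -0.059], TCP at [277.893, -587.57, 207.208] pointing down, gripper open.
Joint ranges: [-2.58, 2.58], [-0.38, 2.09], [-1.3, 1.39], [0.25, 2.4], [-1.5, 4.64], [0.08, 2.09], [-2.65, 2.65]. Speed limits (rad/s): [2.22, 2.22, 2.79, 2.79, 3.14, 3.14, 3.14].

### API

Orientations are given as a unit quaternion [x, y, z, w].
In Python, from rig import ctrl, grab_frame, camera_model, hand_in, finder gives the robot as it stands.
- The arm moves only by the tool move_arm, never from a script. Its argument "plan" is a list of rows, each a list of 3 entries, a list of its own where there are three numbers: the closure, from -1 (fully open) to 1 (shut), so that 0 is half open, then the shift along the tool's x, y, z in m, then the turn, a rotation vector about the tool's x, y, z in rad. In form: [[fingers, [tx, ty, tz], [rx, ry, rz]], ...]. A call has 1 to 5 rows; each row shifts and turns the pose as measured when the row begins, along the tool's axes as they then stand; what a row does not reach is not made up. A row lasts 1/8 s, in which the tool goes at most 62.5 mm and 10.7 degrees, less where a joint would pass 70% of its speed; a pose out of reach is approached as far as the arm can. A call is refused whole if a number of a shift passes 0.0625 or a number of a turn 0.188, either way. A call with a gripper value outside its range is refused whole. The fingers move at their own pace and stop on an object; the grip force is fixed at half the most. Time passes only in rows, so rows that do not move let the fingers close. It gives the time, the measured TCP pose, the force and the opening at its end, in the units of the state.
- ctrl.read_state(): the state, without advancing time (a new reading comes with each control period).
- grab_frame(name): name is "side" or "top"; returns (picture, depth): 400x640x3 uint8, red, green, blue; 400x640 float32, mm along the optical axis (not along the pixel's ray), 0 where there is no reading.
- camera_model(name): a dict with "fx", "fy", "cx", "cy" (pixels), "origin" and "rotation" of the camera in the world. Camera axes: x right, y up, looking along -z (the intrinsics and any distortion apply to the point x, -y, -z); pixel columns grow to the right and rows downward; lengths in mm; the calibration is good to about 2 mm. A picture is of the moment at which its call begins. camera_model takes no time and is no camera call.
- hand_in(): hands the job in, once; it reports no verdict.
Trained networks look in the newest picture that a camera, given by its name, has taken for a name from the list of things; names that differ only in an ending like _2 or _b are one class to them, and where a whole thing is asked for, a point or a joint stands for the part that bears it (a point fixed in the world has none). Each returns a list of dicts, best first, with "confidence" (0 to 1); they miss things now and then, are a little off and sometimes report something else, mostly with a low value. They report only what shows in the picture. A call takes as long as a camera call. They do not tell look-alikes from the thing itself.
- finder.recognise(camera, target): "centre" ([row, column] in pixels, amid what is visible of it).
- finder.mark_of(camera, target): "centre" ([row, column] in pixels: a listed point, or the origin of a listed thing).
The state is a dict: "time_s": time; "qpos": joint angles; "joint_velocities": joint speeds; "joint_efforts": joint torques, N m; "tool_pos": TCP position; "eef_rot": TCP orientation; "wrist_force": force on the tool from outside, world axes, zero at the start; "moment": the same for the moment, N m; "width": finger opening in mm.
Only numpy, scipy, OpenCV 4.12 (cv2) and the standard library are available. Lean on these libraries where they do the work, as an engineer would, in place of code of your own. Each camera call takes 0.05 s, during which the arm holds its last target. There are 200 camera calls.

## Working session

There is one attempt and no reset: what is moved stays moved. The work goes in short steps, Python scripts to look and compute and a tool call to move; the robot and the scene stay as the last step left them, time stands still between calls to the robot, and variables do not carry over. Pictures are saved under pics/ and viewed, about 8 in all and at most 12, crops included, and the job is handed in when it is done.

Besides the shell and the picture viewer there is one more tool, called after ">>>" as a command line: name --argument value ..., lists and objects as JSON in quotes. move_arm: Moves the arm, as the interface text tells. Its arguments: {"type":"object","properties":{"plan":{"type":"array","items":{"type":"array"}}},"required":["plan"]}

```bash
mkdir -p pics; cat > h.py <<'E'
from rig import ctrl, grab_frame, camera_model, hand_in, finder
import numpy as np, cv2
def cloud(d,m):
    r,c=np.mgrid[0:400,0:640]
    P=np.stack([(c-m["cx"])/m["fx"]*d,-(r-m["cy"])/m["fy"]*d,-d],-1)
    W=P@np.array(m["rotation"]).T+np.array(m["origin"])
    W[d<=0]=np.nan
    return W
E
python3 - <<'E'
from h import *
ims=[]
for n in("side","top"):
    p,d=grab_frame(n);m=camera_model(n);W=cloud(d,m);np.save(f"{n}.npy",W)
    cv2.imwrite(f"pics/{n}0.png",p[...,::-1]);print(n,{k:(np.round(v,3).tolist()) for k,v in m.items() if k in("fx","fy","origin","rotation","cx","cy")},[k for k in m])
    for t in("dish","stand","press_pad","electrode","bottle","beaker","vials"):
        for f in (finder.recognise,finder.mark_of):
            for o in f(n,t)[:4]:
                r,c=np.round(o["centre"]).astype(int)
                w=W[r,c] if 0<=r<400 and 0<=c<640 else None
                print(t,f.__name__[:4],r,c,round(o["confidence"],2),None if w is None else np.round(w))
s=ctrl.read_state();print(s)
E
```

```text
Traceback (most recent call last):
  File "h.py", line 6, in cloud
    W=P@np.array(m["rotation"]).T+np.array(m["origin"])
      ~^~~~~~~~~~~~~~~~~~~~~~~~~~
ValueError: matmul: Input operand 1 has a mismatch in its core dimension 0, with gufunc signature (n?,k),(k,m?)->(n?,m?) (size 4 is different from 3)
```

```bash
sed -i 's/np.array(m\["rotation"\]).T/Rotation.from_quat(m["rotation"]).as_matrix().T/; 2a from scipy.spatial.transform import Rotation' h.py
python3 - <<'E'
from h import *
for n in("side","top"):
    p,d=grab_frame(n);m=camera_model(n);W=cloud(d,m);np.save(f"{n}.npy",W)
    cv2.imwrite(f"pics/{n}0.png",p[...,::-1]);print(n,m)
    for t in("dish","stand","press_pad","electrode","bottle","beaker","vials"):
        for f in (finder.recognise,finder.mark_of):
            for o in f(n,t)[:4]:
                r,c=np.round(o["centre"]).astype(int)
                w=W[r,c] if 0<=r<400 and 0<=c<640 else None
                print(t,f.__name__[:4],r,c,round(o["confidence"],2),None if w is None else np.round(w))
s=ctrl.read_state();print(s)
E
```

```text
side {'fx': 482.52674466211766, 'fy': 482.52674466211766, 'cx': 319.2559161106661, 'cy': 205.7192241485854, 'origin': array([  78.57421434, 1017.13064701, 1152.15459712]), 'rotation': array([-0.08108928,  0.37746314,  0.90242845, -0.19123022])}
dish call 260 295 0.92 [523. 204.  11.]
dish call 279 192 0.9 [767. 389.  11.]
dish call 183 421 0.65 [ 270. -296.    6.]
dish call 289 354 0.62 [322. 230.  10.]
dish call 190 421 0.94 [ 246. -163.   93.]
dish call 290 195 0.93 [737. 418.  11.]
dish call 296 357 0.65 [nan nan nan]
dish call 266 296 0.59 [512. 220.   7.]
stand call 259 295 0.71 [526. 199.  10.]
stand call 186 282 0.61 [672.  -9.  82.]
press_pad call 162 304 0.85 [588.  -9. 212.]
press_pad call 164 323 0.64 [ 632. -255.    3.]
electrode call 191 326 0.41 [507.   8. 136.]
electrode call 202 327 0.39 [537. -73.   5.]
bottle call 182 368 0.86 [ 415. -129.   94.]
bottle call 195 364 0.6 [ 425. -128.   33.]
beaker call 181 367 0.61 [ 417. -124.  102.]
beaker call 154 309 0.57 [ 670. -217.   66.]
beaker call 170 311 0.95 [556.   9. 205.]
vials call 236 254 0.56 [667. 193.  44.]
vials 
[... 1009 characters left out ...]
: 1.55, 'qpos': array([ 1.02978971,  0.33321414,  0.03989976,  1.4653887 , -0.01339299,
        1.3433195 , -0.05849741]), 'joint_velocities': array([-0.00040583, -0.00171474,  0.00081933, -0.00010394, -0.00169813,
       -0.00122375,  0.0007874 ]), 'joint_efforts': array([-3.90818957e-05, -6.58291769e+01,  1.36295445e+00, -4.05812359e+01,
        1.65902119e-02,  2.95708349e-03, -2.28774388e-05]), 'tool_pos': array([ 277.89587037, -587.56570363,  207.2042768 ]), 'eef_rot': array([ 9.75702776e-01,  2.19098360e-01, -8.65206966e-06, -3.07873258e-05]), 'wrist_force': array([ 0.39823278, -0.30497396, -0.8706007 ]), 'moment': array([0.03309282, 0.01527082, 0.0528899 ]), 'width': 85.3483810592369}
```

View pics/side0.png

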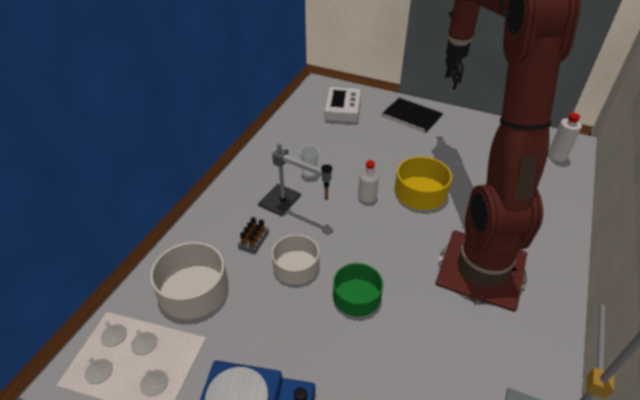

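View pics/top0.png

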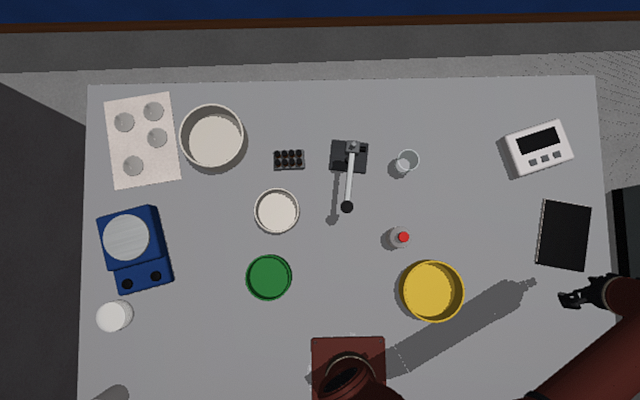

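The side view shows the white dish at about (295,260) px, and the pad at (326,172). In the top view the dish is at (276,211), the pad at (347,207) and the bottle at (400,238). Next I measure the dish and pad precisely.

```bash
cat >> h.py <<'E'
from scipy.optimize import least_squares
def circ(P,R=None):
    f=lambda q:np.hypot(P[:,0]-q[0],P[:,1]-q[1])-(q[2] if R is None else R)
    s=least_squares(f,[*np.median(P[:,:2],0),60 if R is None else R],loss="soft_l1",f_scale=2)
    return s.x
def near(W,x,y,r,z0,z1):
    k=(np.hypot(W[...,0]-x,W[...,1]-y)<r)&(W[...,2]>z0)&(W[...,2]<z1)
    return W[k],k
def dish(W,x,y):
    P,k=near(W,x,y,95,57,72); return circ(P),len(P),np.median(P[:,2])
def pad(W,x,y,z=232):
    P,k=near(W,x,y,30,z-12,z+12); top=np.percentile(P[:,2],90); Q=P[P[:,2]>top-5]
    import cv2
    c,r=cv2.minEnclosingCircle(Q[:,:2].astype(np.float32)); return np.median(Q,0),c,r,len(Q)
E
python3 - <<'E'
from h import *
for n in("top","side"):
    W=np.load(f"{n}.npy"); print(n,"dish",dish(W,522,220)); print("pad",pad(W,510,8))
    for nm,x,y,r,a,b in(("bottle",420,-138,50,20,155),("beaker",640,-140,60,10,105),("vials",661,170,75,20,65),("arm",590,0,110,190,222),("post",670,0,30,225,256),("foot",680,0,90,8,20)):
        P,_=near(W,x,y,r,a,b)
        if len(P):print(nm,len(P),P.mean(0).round(),P.min(0).round(),P.max(0).round())
        if nm=="arm" and len(P): v=np.linalg.svd(P[:,:2]-P[:,:2].mean(0),full_matrices=False)[2][0];print(v)
E
```

```text
top dish (array([515.36256983, 214.54854631,  67.0373945 ]), 236, np.float64(64.17396703412112))
pad (array([507.43295849,   7.28182769, 229.23623332]), (507.4068908691406, 6.776897430419922), 17.51241683959961, 111)
bottle 434 [ 423. -151.  106.] [ 392. -188.   21.] [ 456. -126.  155.]
beaker 130 [ 647. -173.   69.] [ 625. -199.   10.] [ 687. -159.  104.]
vials 478 [679. 177.  43.] [652. 129.  20.] [714. 227.  65.]
arm 470 [625. -10. 212.] [525. -52. 192.] [694.  11. 222.]
[-0.98484363  0.17344458]
post 32 [675. -14. 245.] [669. -21. 225.] [682.  -8. 253.]
foot 722 [686. -10.  14.] [635. -86.   8.] [757.  55.  20.]
side dish (array([514.2159733 , 215.45852487,  67.25393378]), 365, np.float64(64.810110481739))
pad (array([507.64382015,   7.78744176, 230.54286575]), (505.8699951171875, 6.128589630126953), 19.659236907958984, 71)
bottle 591 [ 418. -142.   87.] [ 390. -184.   21.] [ 456. -122.  155.]
beaker 200 [ 647. -171.   68.] [ 624. -197.   10.] [ 686. -158.  104.]
vials 568 [676. 186.  44.] [650. 126.  20.] [709. 230.  65.]
arm 509 [602.  -0. 209.] [492. -53. 190.] [694.  23. 222.]
[-0.9925446   0.12188198]
post 42 [674. -13. 241.] [667. -21. 225.] [683.  -5. 255.]
foot 644 [688.  -9.  15.] [615. -80.   8.] [747.  59.  20.]
```

```bash
cat > plan.py <<'E'
from h import *
def plan(wps,g=-1,step=50):
    "wps: (pos mm, tool-x yaw rad, lean rad about tool y); prints rows from the measured pose"
    s=ctrl.read_state(); p=np.array(s["tool_pos"]); R=Rotation.from_quat(s["eef_rot"])
    print("at",p.round(1),"F",np.round(s["wrist_force"],1),"w",round(s["width"],1),"t",round(s["time_s"],2))
    for q,yaw,lean in wps:
        q=np.array(q,float)
        c,sn=np.cos(yaw),np.sin(yaw)
        T=Rotation.from_matrix(np.array([[c,sn,0],[sn,-c,0],[0,0,-1]]).T.T)*Rotation.from_rotvec([0,lean,0])
        tv=(R.inv()*T).as_rotvec(); n=int(np.ceil(max(np.linalg.norm(q-p)/step,np.linalg.norm(tv)/.18,1)))
        d=(q-p)/n
        for i in range(n):
            print([g,(R.inv().apply(d)/1000).round(4).tolist(),(tv/n).round(4).tolist()])
            R=R*Rotation.from_rotvec(tv/n); p=p+d
        print("--",p.round(1))
E
python3 - <<'E'
from plan import *
plan([((278,-588,400),.4417,0),((560,-100,400),.9,0),((515,345,400),1.571,0)],step=55)
E
```

```text
at [ 277.9 -587.6  207.2] F [ 0.4 -0.3 -0.9] w 85.3 t 1.55
[-1, [-0.0, 0.0001, -0.0482], [-0.0, 0.0, 0.0]]
[-1, [-0.0, 0.0001, -0.0482], [-0.0, 0.0, 0.0]]
[-1, [-0.0, 0.0001, -0.0482], [-0.0, 0.0, 0.0]]
[-1, [-0.0, 0.0001, -0.0482], [-0.0, 0.0, 0.0]]
-- [ 278. -588.  400.]
[-1, [0.0421, -0.0291, 0.0], [-0.0, -0.0, -0.0417]]
[-1, [0.0433, -0.0274, 0.0], [-0.0, -0.0, -0.0417]]
[-1, [0.0444, -0.0255, 0.0], [-0.0, -0.0, -0.0417]]
[-1, [0.0454, -0.0237, 0.0], [-0.0, -0.0, -0.0417]]
[-1, [0.0464, -0.0218, 0.0], [-0.0, -0.0, -0.0417]]
[-1, [0.0473, -0.0198, 0.0], [-0.0, -0.0, -0.0417]]
[-1, [0.048, -0.0178, 0.0], [-0.0, -0.0, -0.0417]]
[-1, [0.0487, -0.0158, 0.0], [-0.0, -0.0, -0.0417]]
[-1, [0.0494, -0.0138, 0.0], [-0.0, -0.0, -0.0417]]
[-1, [0.0499, -0.0117, 0.0], [-0.0, -0.0, -0.0417]]
[-1, [0.0503, -0.0096, 0.0], [-0.0, -0.0, -0.0417]]
-- [ 560. -100.  400.]
[-1, [0.0356, -0.0347, -0.0], [0.0, 0.0, -0.0746]]
[-1, [0.0381, -0.0319, -0.0], [0.0, 0.0, -0.0746]]
[-1, [0.0404, -0.029, -0.0], [0.0, 0.0, -0.0746]]
[-1, [0.0424, -0.0259, -0.0], [0.0, 0.0, -0.0746]]
[-1, [0.0442, -0.0227, -0.0], [0.0, 0.0, -0.0746]]
[-1, [0.0458, -0.0193, -0.0], [0.0, 0.0, -0.0746]]
[-1, [0.0471, -0.0158, -0.0], [0.0, 0.0, -0.0746]]
[-1, [0.0482, -0.0123, -0.0], [0.0, 0.0, -0.0746]]
[-1, [0.0489, -0.0087, -0.0], [0.0, 0.0, -0.0746]]
-- [515. 345. 400.]
```

>>> move_arm --plan '[[-1,[0,0,-0.05],[0,0,0]],[-1,[0,0,-0.05],[0,0,0]],[-1,[0,0,-0.05],[0,0,0]],[-1,[0,0,-0.05],[0,0,0]],[-1,[0.042,-0.029,0],[0,0,-0.042]]]'

```text
time_s: 2.17
tool_pos: [300.9, -545.0, 412.0]
eef_rot: [0.972, 0.237, -0.001, -0.001]
wrist_force: [1.1, 0.5, 0.0]
width: 85.1
```

>>> move_arm --plan '[[-1,[0.043,-0.027,0],[0,0,-0.042]],[-1,[0.044,-0.026,0],[0,0,-0.042]],[-1,[0.045,-0.024,0],[0,0,-0.042]],[-1,[0.046,-0.022,0],[0,0,-0.042]],[-1,[0.047,-0.02,0],[0,0,-0.042]]]'

```text
time_s: 2.8
tool_pos: [430.6, -317.2, 413.3]
eef_rot: [0.941, 0.34, -0.0, 0.001]
wrist_force: [1.0, -0.6, -0.6]
width: 85.2
```

>>> move_arm --plan '[[-1,[0.048,-0.018,0],[0,0,-0.042]],[-1,[0.049,-0.016,0],[0,0,-0.042]],[-1,[0.049,-0.014,0],[0,0,-0.042]],[-1,[0.05,-0.012,0],[0,0,-0.042]],[-1,[0.05,-0.01,0],[0,0,-0.042]]]'

```text
time_s: 3.42
tool_pos: [559.3, -86.4, 414.1]
eef_rot: [0.898, 0.439, 0.0, 0.002]
wrist_force: [0.1, -1.0, -0.5]
width: 85.3
```

Tracking is good.

>>> move_arm --plan '[[-1,[0.036,-0.035,0],[0,0,-0.075]],[-1,[0.038,-0.032,0],[0,0,-0.075]],[-1,[0.04,-0.029,0],[0,0,-0.075]],[-1,[0.042,-0.026,0],[0,0,-0.075]],[-1,[0.044,-0.023,0],[0,0,-0.075]]]'

```text
time_s: 4.05
tool_pos: [529.2, 168.0, 412.5]
eef_rot: [0.797, 0.604, 0.0, 0.002]
wrist_force: [0.3, -1.0, -0.5]
width: 85.1
```

>>> move_arm --plan '[[-1,[0.046,-0.019,0],[0,0,-0.075]],[-1,[0.047,-0.016,0],[0,0,-0.075]],[-1,[0.048,-0.012,0],[0,0,-0.075]],[-1,[0.049,-0.009,0],[0,0,-0.075]],[-1,[0,0,0],[0,0,0]]]'

```text
time_s: 4.68
tool_pos: [500.4, 374.8, 411.9]
eef_rot: [0.693, 0.721, 0.0, 0.001]
wrist_force: [0.5, -0.5, -1.2]
width: 85.0
```

```bash
python3 - <<'E'
from plan import *
for n in("top","side"):
    p,d=grab_frame(n);W=cloud(d,camera_model(n));np.save(f"{n}.npy",W);cv2.imwrite(f"pics/{n}1.png",p[...,::-1])
    print(dish(W,514,215))
    P,_=near(W,515,330,75,5,150); print("obstacles",len(P), P.max(0) if len(P) else "",P.min(0) if len(P) else "")
for lean in(-.35,): plan([((514,345,250),1.571,lean),((514,345,12),1.571,lean)],step=50)
# tool z direction check
c=Rotation.from_matrix([[0,1,0],[1,0,0],[0,0,-1]])*Rotation.from_rotvec([0,-.35,0]);print(c.apply([0,0,1]))
E
```

```text
(array([515.38704339, 214.5466742 ,  67.00354336]), 233, np.float64(64.37440242797493))
obstacles 256 [589.12853413 400.59905341  68.75507518] [446.84607871 255.50392755   5.03079858]
(array([514.11270804, 215.79781715,  67.23870082]), 376, np.float64(64.73387543278295))
obstacles 538 [585.82846848 404.28030448  70.9466484 ] [441.10184463 265.75556353   5.01543246]
at [502.7 371.  412.6] F [ 0.3 -0.6 -0.5] w 85.1 t 4.78
[-1, [-0.0065, 0.0024, 0.0407], [0.0025, -0.0868, 0.0081]]
[-1, [-0.0029, 0.0026, 0.0411], [0.0025, -0.0868, 0.0081]]
[-1, [0.0007, 0.0027, 0.0412], [0.0025, -0.0868, 0.0081]]
[-1, [0.0043, 0.0028, 0.0409], [0.0025, -0.0868, 0.0081]]
-- [514. 345. 250.]
[-1, [0.0163, 0.0, 0.0447], [0.0, -0.0, 0.0]]
[-1, [0.0163, 0.0, 0.0447], [0.0, -0.0, 0.0]]
[-1, [0.0163, 0.0, 0.0447], [0.0, -0.0, 0.0]]
[-1, [0.0163, 0.0, 0.0447], [0.0, -0.0, 0.0]]
[-1, [0.0163, 0.0, 0.0447], [0.0, -0.0, 0.0]]
-- [514. 345.  12.]
[ 0.         -0.34289781 -0.93937271]
```

```bash
python3 - <<'E'
from h import *
for n in("top","side"):
    W=np.load(f"{n}.npy")
    for a,b in((5,8),(8,15),(15,40),(40,150)):
        P,_=near(W,515,350,60,a,b); print(n,a,b,len(P))
E
```

```text
top 5 8 43
top 8 15 5
top 15 40 0
top 40 150 0
side 5 8 111
side 8 15 8
side 15 40 0
side 40 150 0
```

View pics/side1.png

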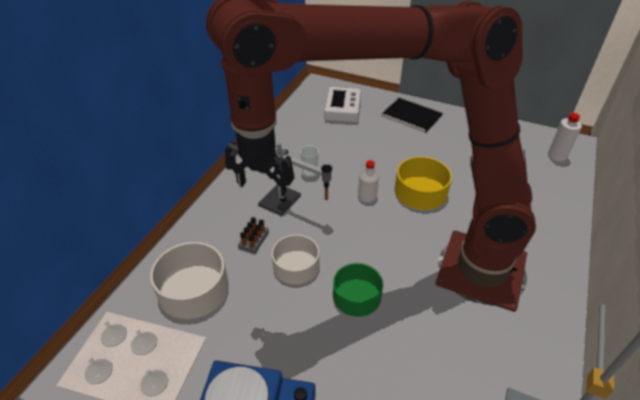

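The side view shows clear bench behind the dish (at about (265,320) px), and everything is still in place.

>>> move_arm --plan '[[-1,[-0.006,0.003,0.04],[0.002,-0.087,0.008]],[-1,[-0.003,0.003,0.04],[0.002,-0.087,0.008]],[-1,[0,0.003,0.04],[0.002,-0.087,0.008]],[-1,[0.004,0.003,0.04],[0.002,-0.087,0.008]],[-1,[0.016,0,0.044],[0,0,0]]]'

```text
time_s: 5.4
tool_pos: [524.3, 334.9, 208.5]
eef_rot: [0.703, 0.689, -0.122, 0.13]
wrist_force: [-0.2, 0.6, -0.1]
width: 85.5
```

>>> move_arm --plan '[[-1,[0.016,0,0.044],[0,0,0]],[-1,[0.016,0,0.044],[0,0,0]],[-1,[0.01,0,0.028],[0,0,0]],[-1,[0.01,0,0.028],[0,0,0]],[-1,[0,0,0],[0,0,0]]]'

```text
time_s: 6.02
tool_pos: [531.4, 320.6, 48.8]
eef_rot: [0.708, 0.682, -0.125, 0.132]
wrist_force: [0.8, -0.5, 1.0]
width: 85.2
```

```bash
python3 - <<'E'
from plan import *
plan([((514,320,10),1.571,-.35),((507,80,10),1.571,-.35)],step=25)
E
```

```text
at [531.4 320.6  48.8] F [ 0.8 -0.5  1. ] w 85.2 t 6.03
[-1, [0.0063, -0.009, 0.0182], [0.0015, 0.0081, -0.019]]
[-1, [0.0064, -0.0088, 0.0183], [0.0015, 0.0081, -0.019]]
-- [514. 320.  10.]
[-1, [-0.0225, -0.0007, 0.0082], [-0.0, -0.0, 0.0]]
[-1, [-0.0225, -0.0007, 0.0082], [-0.0, -0.0, 0.0]]
[-1, [-0.0225, -0.0007, 0.0082], [-0.0, -0.0, 0.0]]
[-1, [-0.0225, -0.0007, 0.0082], [-0.0, -0.0, 0.0]]
[-1, [-0.0225, -0.0007, 0.0082], [-0.0, -0.0, 0.0]]
[-1, [-0.0225, -0.0007, 0.0082], [-0.0, -0.0, 0.0]]
[-1, [-0.0225, -0.0007, 0.0082], [-0.0, -0.0, 0.0]]
[-1, [-0.0225, -0.0007, 0.0082], [-0.0, -0.0, 0.0]]
[-1, [-0.0225, -0.0007, 0.0082], [-0.0, -0.0, 0.0]]
[-1, [-0.0225, -0.0007, 0.0082], [-0.0, -0.0, 0.0]]
-- [507.  80.  10.]
```

>>> move_arm --plan '[[-1,[0.006,-0.009,0.018],[0.001,0.008,-0.019]],[-1,[0.006,-0.009,0.018],[0.001,0.008,-0.019]],[-1,[0,0,0],[0,0,0]]]'

```text
time_s: 6.4
tool_pos: [517.7, 317.7, 15.2]
eef_rot: [0.699, 0.694, -0.12, 0.124]
wrist_force: [0.4, -0.1, 0.1]
width: 85.3
```

```bash
python3 - <<'E'
from plan import *
plan([((515,285,10),1.571,-.35),((507,110,10),1.571,-.35)],step=18)
E
```

```text
at [517.7 317.7  15.2] F [ 0.4 -0.1  0.1] w 85.3 t 6.4
[-1, [-0.0145, -0.0013, 0.008], [0.0022, -0.0011, -0.0037]]
[-1, [-0.0145, -0.0013, 0.0081], [0.0022, -0.0011, -0.0037]]
-- [515. 285.  10.]
[-1, [-0.0164, -0.0008, 0.006], [0.0, 0.0, -0.0]]
[-1, [-0.0164, -0.0008, 0.006], [0.0, 0.0, -0.0]]
[-1, [-0.0164, -0.0008, 0.006], [0.0, 0.0, -0.0]]
[-1, [-0.0164, -0.0008, 0.006], [0.0, 0.0, -0.0]]
[-1, [-0.0164, -0.0008, 0.006], [0.0, 0.0, -0.0]]
[-1, [-0.0164, -0.0008, 0.006], [0.0, 0.0, -0.0]]
[-1, [-0.0164, -0.0008, 0.006], [0.0, 0.0, -0.0]]
[-1, [-0.0164, -0.0008, 0.006], [0.0, 0.0, -0.0]]
[-1, [-0.0164, -0.0008, 0.006], [0.0, 0.0, -0.0]]
[-1, [-0.0164, -0.0008, 0.006], [0.0, 0.0, -0.0]]
-- [507. 110.  10.]
```

>>> move_arm --plan '[[-1,[-0.0145,-0.0013,0.008],[0.002,-0.001,-0.004]],[-1,[-0.0145,-0.0013,0.008],[0.002,-0.001,-0.004]],[-1,[-0.0164,-0.0008,0.006],[0,0,0]],[-1,[-0.0164,-0.0008,0.006],[0,0,0]],[-1,[0,0,0],[0,0,0]]]'

```text
time_s: 7.02
tool_pos: [516.4, 244.4, 13.9]
eef_rot: [0.698, 0.695, -0.121, 0.124]
wrist_force: [-0.3, 0.9, 0.3]
width: 85.4
```

```bash
python3 - <<'E'
from plan import *
p,d=grab_frame("side");W=cloud(d,camera_model("side"));cv2.imwrite("pics/side2.png",p[...,::-1]);print(dish(W,514,205))
p,d=grab_frame("top");W=cloud(d,camera_model("top"));print(dish(W,514,205))
plan([((507,110,10),1.571,-.35)],step=18)
E
```

```text
(array([514.50354458, 195.44743565,  68.71309648]), 192, np.float64(64.52784862521139))
(array([514.57135617, 192.88661186,  67.1308716 ]), 244, np.float64(64.45223252131495))
at [516.2 246.4  13.9] F [ 0.5  0.3 -0.3] w 85.5 t 7.12
[-1, [-0.0159, -0.0011, 0.0063], [0.0006, -0.0004, -0.0004]]
[-1, [-0.0159, -0.0011, 0.0063], [0.0006, -0.0004, -0.0004]]
[-1, [-0.0159, -0.0011, 0.0063], [0.0006, -0.0004, -0.0004]]
[-1, [-0.0159, -0.0011, 0.0063], [0.0006, -0.0004, -0.0004]]
[-1, [-0.0159, -0.0011, 0.0063], [0.0006, -0.0004, -0.0004]]
[-1, [-0.0159, -0.0011, 0.0063], [0.0006, -0.0004, -0.0004]]
[-1, [-0.0159, -0.0011, 0.0063], [0.0006, -0.0004, -0.0004]]
[-1, [-0.0159, -0.0012, 0.0063], [0.0006, -0.0004, -0.0004]]
-- [507. 110.  10.]
```

View pics/side2.png

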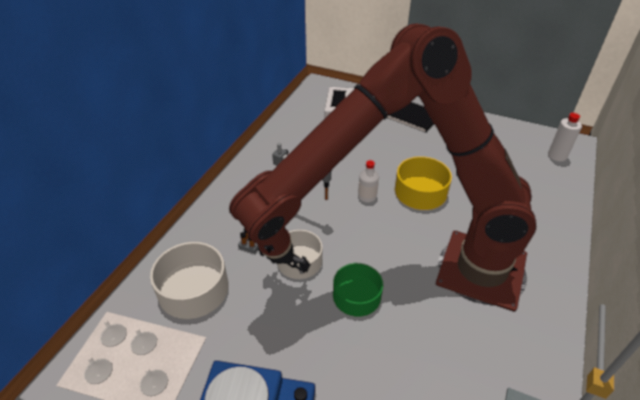

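The side view shows the fingers behind the dish's +y wall (near (290,262) px), with the dish upright and pushed squarely. I continue the push.

>>> move_arm --plan '[[-1,[-0.016,-0.0012,0.006],[0,0,0]],[-1,[-0.016,-0.0012,0.006],[0,0,0]],[-1,[-0.016,-0.0012,0.006],[0,0,0]],[-1,[-0.016,-0.0012,0.006],[0,0,0]],[-1,[-0.016,-0.0012,0.006],[0,0,0]]]'

```text
time_s: 7.75
tool_pos: [510.3, 162.2, 13.4]
eef_rot: [0.696, 0.698, -0.117, 0.123]
wrist_force: [1.1, 3.5, 3.4]
width: 85.5
```

>>> move_arm --plan '[[-1,[-0.016,-0.0012,0.006],[0,0,0]],[-1,[-0.012,-0.001,0.0045],[0,0,0]],[-1,[-0.008,-0.0006,0.003],[0,0,0]],[-1,[0,0,0],[0,0,0]]]'

```text
time_s: 8.25
tool_pos: [507.7, 119.1, 13.4]
eef_rot: [0.697, 0.697, -0.117, 0.123]
wrist_force: [-0.5, 0.9, 1.0]
width: 85.4
```

```bash
python3 - <<'E'
from plan import *
for n in("top","side"):
    p,d=grab_frame(n);W=cloud(d,camera_model(n));cv2.imwrite(f"pics/{n}3.png",p[...,::-1]);print(n,dish(W,512,55),pad(W,507,7))
plan([((507,60,10),1.571,-.35)],step=10)
E
```

```text
top (array([506.13269494,  69.00911973,  67.17334161]), 225, np.float64(64.63551792264525)) (array([507.08446884,   6.67468791, 228.86433671]), (507.184326171875, 6.788097858428955), 17.38213539123535, 119)
side (array([506.16409308,  69.97985992,  68.04929193]), 162, np.float64(64.57719520486933)) (array([492.34329375,  14.56066348, 230.10931819]), (492.8173828125, 12.289604187011719), 8.614336967468262, 9)
at [507.6 119.5  13.2] F [1.2 1.1 0.8] w 85.3 t 8.35
[-1, [-0.0092, -0.0001, 0.0038], [0.0015, -0.0015, -0.0001]]
[-1, [-0.0092, -0.0001, 0.0038], [0.0015, -0.0015, -0.0001]]
[-1, [-0.0092, -0.0001, 0.0038], [0.0015, -0.0015, -0.0001]]
[-1, [-0.0092, -0.0001, 0.0039], [0.0015, -0.0015, -0.0001]]
[-1, [-0.0091, -0.0001, 0.0039], [0.0015, -0.0015, -0.0001]]
[-1, [-0.0091, -0.0001, 0.0039], [0.0015, -0.0015, -0.0001]]
-- [507.  60.  10.]
```

>>> move_arm --plan '[[-1,[-0.0095,0,0.0035],[0,0,0]],[-1,[-0.0095,0,0.0035],[0,0,0]],[-1,[-0.0095,0,0.0035],[0,0,0]],[-1,[-0.0095,0,0.0035],[0,0,0]],[0,[0,0,0],[0,0,0]]]'

```text
time_s: 8.98
tool_pos: [508.9, 82.6, 13.8]
eef_rot: [0.695, 0.699, -0.114, 0.122]
wrist_force: [-1.0, 3.7, 3.3]
width: 70.0
```

```bash
python3 - <<'E'
from plan import *
for n in("top",):
    p,d=grab_frame(n);W=cloud(d,camera_model(n));cv2.imwrite(f"pics/{n}4.png",p[...,::-1]);print(n,dish(W,507,30),pad(W,507,7))
plan([((507,60,10),1.571,-.35)],step=10)
E
```

```text
top (array([508.78665614,  25.80293487,  67.17422051]), 239, np.float64(64.9188408221753)) (array([507.31810596,   6.72803874, 228.53930326]), (507.3719482421875, 6.816894054412842), 17.41297721862793, 116)
at [508.3  82.8  13.4] F [-2.2  4.9  3.9] w 63.0 t 9.03
[-1, [-0.0068, -0.0005, 0.0035], [0.0041, -0.0049, 0.0013]]
[-1, [-0.0068, -0.0005, 0.0036], [0.0041, -0.0049, 0.0013]]
[-1, [-0.0068, -0.0005, 0.0036], [0.0041, -0.0049, 0.0013]]
-- [507.  60.  10.]
```

View pics/top4.png

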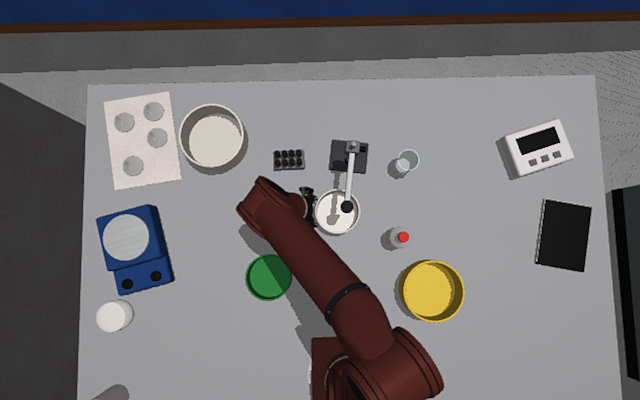

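The top view shows the dish at (337,212) px, close to under the pad at (347,207). I narrowed the fingers to half open, so I let them settle before the fine push.

>>> move_arm --plan '[[0,[0,0,-0.002],[0,0,0]],[0,[0,0,0],[0,0,0]],[0,[0,0,0],[0,0,0]]]'

```text
time_s: 9.4
tool_pos: [508.1, 83.4, 15.1]
eef_rot: [0.695, 0.7, -0.114, 0.122]
wrist_force: [0.0, 3.5, 1.7]
width: 42.8
```

```bash
python3 - <<'E'
from plan import *
for n in("top","side"):
    p,d=grab_frame(n);W=cloud(d,camera_model(n));print(n,dish(W,507,20))
s=ctrl.read_state();print(s["tool_pos"],s["width"],s["wrist_force"])
E
```

```text
top (array([511.5852266 ,  18.38258287,  67.16578159]), 226, np.float64(64.9463859894521))
side (array([516.35263761,  23.12427061,  72.65602807]), 156, np.float64(63.683056482095594))
[508.11847605  83.41627225  15.12327331] 43.155519058432674 [0.58991482 3.39699299 2.14071979]
```

>>> move_arm --plan '[[0,[-0.005,-0.0025,0.002],[0,0,0]],[0,[-0.005,-0.0025,0.002],[0,0,0]],[0,[-0.002,0,0.001],[0,0,0]],[0,[0,0,0],[0,0,0]]]'

```text
time_s: 10.0
tool_pos: [504.5, 71.9, 14.8]
eef_rot: [0.694, 0.7, -0.112, 0.122]
wrist_force: [0.9, 3.3, 2.3]
width: 42.7
```

```bash
python3 - <<'E'
from plan import *
for n in("top","side"):
    p,d=grab_frame(n);W=cloud(d,camera_model(n));print(n,dish(W,507,10),circ(near(W,507,10,90,57,72)[0],67.1))
s=ctrl.read_state();print(s["tool_pos"],s["width"],s["wrist_force"])
E
```

```text
top (array([508.6060081 ,   6.67436627,  67.28567992]), 242, np.float64(64.63577566804986)) [508.59014024   6.67375138  67.1       ]
side (array([516.48398548,  13.86819248,  75.97430163]), 151, np.float64(64.26627284343999)) [507.86503947   7.40696321  67.1       ]
[504.45324336  71.83962561  14.70512751] 42.85032053137609 [1.25366546 3.46280399 2.61769403]
```

The dish is centred: (508, 7) against the electrode at (507, 7). I back off.

```bash
python3 - <<'E'
from plan import *
plan([((504,150,30),1.571,-.35),((504,190,330),1.571,-.35),((507,7,330),1.571,0)],g=0,step=45)
E
```

```text
at [504.5  71.8  14.7] F [1.3 3.5 2.6] w 42.9 t 10.1
[0, [0.0344, 0.0003, -0.02], [0.0076, -0.0085, 0.0029]]
[0, [0.0343, 0.0, -0.0203], [0.0076, -0.0085, 0.0029]]
-- [504. 150.  30.]
[0, [-0.0093, 0.0, -0.0422], [-0.0, -0.0, -0.0]]
[0, [-0.0093, 0.0, -0.0422], [-0.0, -0.0, -0.0]]
[0, [-0.0093, 0.0, -0.0422], [-0.0, -0.0, -0.0]]
[0, [-0.0093, 0.0, -0.0422], [-0.0, -0.0, -0.0]]
[0, [-0.0093, 0.0, -0.0422], [-0.0, -0.0, -0.0]]
[0, [-0.0093, 0.0, -0.0422], [-0.0, -0.0, -0.0]]
[0, [-0.0093, 0.0, -0.0422], [-0.0, -0.0, -0.0]]
-- [504. 190. 330.]
[0, [-0.0344, 0.0006, 0.0126], [-0.0, 0.07, 0.0]]
[0, [-0.0352, 0.0006, 0.0101], [-0.0, 0.07, 0.0]]
[0, [-0.0358, 0.0006, 0.0076], [-0.0, 0.07, 0.0]]
[0, [-0.0362, 0.0006, 0.0051], [-0.0, 0.07, 0.0]]
[0, [-0.0365, 0.0006, 0.0026], [-0.0, 0.07, 0.0]]
-- [507.   7. 330.]
```

>>> move_arm --plan '[[0,[0.034,0,-0.02],[0,0,0]],[0,[0.034,0,-0.02],[0,0,0]],[0,[-0.009,0,-0.042],[0,0,0]],[1,[-0.009,0,-0.042],[0,0,0]],[1,[-0.009,0,-0.042],[0,0,0]]]'

```text
time_s: 10.72
tool_pos: [498.0, 160.0, 155.9]
eef_rot: [0.695, 0.698, -0.122, 0.121]
wrist_force: [0.9, 0.4, -0.3]
width: 6.8
```

>>> move_arm --plan '[[1,[-0.009,0,-0.042],[0,0,0]],[1,[-0.009,0,-0.042],[0,0,0]],[1,[-0.009,0,-0.042],[0,0,0]],[1,[-0.009,0,-0.042],[0,0,0]],[1,[0,0,0],[0,0,0]]]'

```text
time_s: 11.35
tool_pos: [497.5, 179.0, 332.2]
eef_rot: [0.697, 0.695, -0.126, 0.122]
wrist_force: [-0.4, -0.0, -1.2]
width: -0.0
```

```bash
python3 - <<'E'
from plan import *
for n in("top","side"):
    p,d=grab_frame(n);W=cloud(d,camera_model(n));np.save(n,W);print(n,dish(W,507,10),pad(W,507,7))
plan([((507,7,330),1.571,0)],g=1,step=45)
E
```

```text
top (array([508.56810665,   6.10358038,  67.03351759]), 225, np.float64(64.70841384003393)) (array([507.11083057,   6.98412696, 228.40028303]), (507.1973876953125, 6.744099140167236), 17.594837188720703, 112)
side (array([507.94039254,   6.8104662 ,  67.20718167]), 301, np.float64(64.52513745156239)) (array([507.94537532,   8.12122935, 230.63004911]), (505.80670166015625, 8.038785934448242), 18.991641998291016, 66)
at [496.9 177.8 329.1] F [ 0.   0.1 -0.1] w 0.2 t 11.45
[1, [-0.0401, 0.0027, 0.0146], [-0.0026, 0.0887, -0.0005]]
[1, [-0.0413, 0.0026, 0.011], [-0.0026, 0.0887, -0.0005]]
[1, [-0.0421, 0.0026, 0.0073], [-0.0026, 0.0887, -0.0005]]
[1, [-0.0426, 0.0025, 0.0035], [-0.0026, 0.0887, -0.0005]]
-- [507.   7. 330.]
```

Dish and electrode agree within 2 mm. I go over the pad.

>>> move_arm --plan '[[1,[-0.04,0.0027,0.0146],[-0.0026,0.0887,0]],[1,[-0.0413,0.0026,0.011],[-0.0026,0.0887,0]],[1,[-0.042,0.0026,0.0073],[-0.0026,0.0887,0]],[1,[-0.0426,0.0025,0.0035],[-0.0026,0.0887,0]],[1,[0,0,0],[0,0,0]]]'

```text
time_s: 12.08
tool_pos: [503.4, -1.5, 319.1]
eef_rot: [0.709, 0.705, -0.002, -0.008]
wrist_force: [0.0, 0.5, -0.1]
width: -0.2
```

```bash
python3 - <<'E'
from plan import *
plan([((507,7,300),1.571,0),((507,7,243),1.571,0),((507,7,150),1.571,0)],g=1,step=20)
E
```

```text
at [503.4  -1.5 319.1] F [ 0.   0.5 -0.1] w -0.2 t 12.07
[1, [0.0042, 0.0019, 0.0096], [-0.007, -0.0043, -0.0027]]
[1, [0.0042, 0.0019, 0.0096], [-0.007, -0.0043, -0.0027]]
-- [507.   7. 300.]
[1, [-0.0, -0.0, 0.019], [0.0, -0.0, 0.0]]
[1, [-0.0, -0.0, 0.019], [0.0, -0.0, 0.0]]
[1, [-0.0, -0.0, 0.019], [0.0, -0.0, 0.0]]
-- [507.   7. 243.]
[1, [-0.0, 0.0, 0.0186], [-0.0, -0.0, 0.0]]
[1, [-0.0, 0.0, 0.0186], [-0.0, -0.0, 0.0]]
[1, [-0.0, 0.0, 0.0186], [-0.0, -0.0, 0.0]]
[1, [-0.0, 0.0, 0.0186], [-0.0, -0.0, 0.0]]
[1, [-0.0, 0.0, 0.0186], [-0.0, -0.0, 0.0]]
-- [507.   7. 150.]
```

>>> move_arm --plan '[[1,[0.0042,0.002,0.01],[-0.007,-0.004,-0.003]],[1,[0.0042,0.002,0.01],[-0.007,-0.004,-0.003]],[1,[0,0,0.018],[0,0,0]],[1,[0,0,0.018],[0,0,0]],[1,[0,0,0],[0,0,0]]]'

```text
time_s: 12.7
tool_pos: [504.7, 13.9, 255.4]
eef_rot: [0.703, 0.711, -0.003, -0.002]
wrist_force: [-0.1, 0.1, 0.4]
width: -0.2
```

```bash
python3 - <<'E'
from plan import *
p,d=grab_frame("side");cv2.imwrite("pics/side5.png",cv2.resize(p[90:270,200:440,::-1],(720,540)))
plan([((507,7,240),1.571,0)],g=1,step=20)
E
```

```text
at [505.1  14.  256.3] F [-0.6 -0.9 -0.2] w -0.1 t 12.75
[1, [-0.007, 0.0019, 0.0163], [-0.0052, 0.0007, 0.0108]]
-- [507.   7. 240.]
```

View pics/side5.png

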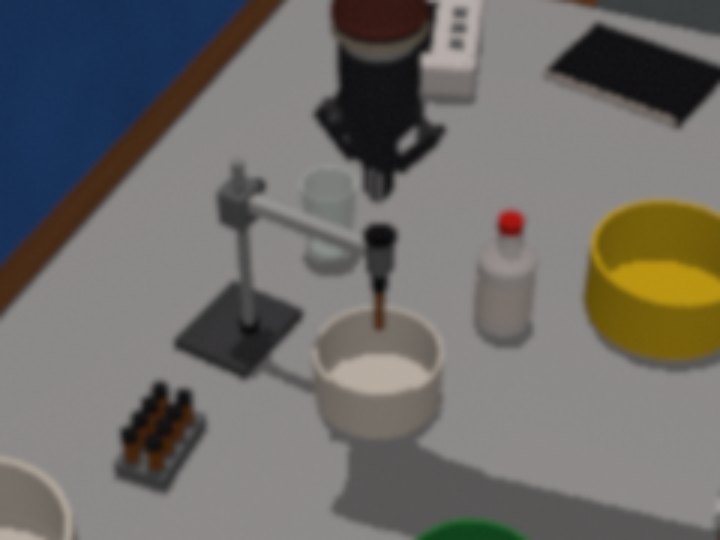

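The crop shows the shut fingers above the pad ((380,235) crop px) and the dish below the electrode tip. I correct sideways and go down.

>>> move_arm --plan '[[1,[-0.006,0.002,0.004],[-0.005,0,0.008]],[1,[0,0,0.004],[0,0,0]],[1,[0,0,0],[0,0,0]]]'

```text
time_s: 13.12
tool_pos: [508.0, 8.6, 249.0]
eef_rot: [0.706, 0.709, 0.0, 0.001]
wrist_force: [-0.5, -0.1, 0.6]
width: -0.2
```

```bash
python3 - <<'E'
from plan import *
plan([((507,7,150),1.571,0)],g=1,step=12)
E
```

```text
at [508.    8.6 249. ] F [-0.5 -0.1  0.6] w -0.2 t 13.12
[1, [-0.0002, -0.0001, 0.011], [0.0002, 0.0001, 0.0004]]
[1, [-0.0002, -0.0001, 0.011], [0.0002, 0.0001, 0.0004]]
[1, [-0.0002, -0.0001, 0.011], [0.0002, 0.0001, 0.0004]]
[1, [-0.0002, -0.0001, 0.011], [0.0002, 0.0001, 0.0004]]
[1, [-0.0002, -0.0001, 0.011], [0.0002, 0.0001, 0.0004]]
[1, [-0.0002, -0.0001, 0.011], [0.0002, 0.0001, 0.0004]]
[1, [-0.0002, -0.0001, 0.011], [0.0002, 0.0001, 0.0004]]
[1, [-0.0002, -0.0001, 0.011], [0.0002, 0.0001, 0.0004]]
[1, [-0.0002, -0.0001, 0.011], [0.0002, 0.0001, 0.0004]]
-- [507.   7. 150.]
```

>>> move_arm --plan '[[1,[0,0,0.01],[0,0,0]],[1,[0,0,0.01],[0,0,0]],[1,[0,0,0.01],[0,0,0]],[1,[0,0,0.01],[0,0,0]],[1,[0,0,0],[0,0,0]]]'

```text
time_s: 13.75
tool_pos: [507.8, 8.4, 205.7]
eef_rot: [0.706, 0.708, 0.0, 0.001]
wrist_force: [-0.0, 0.3, 0.1]
width: -0.1
```

```bash
python3 - <<'E'
from plan import *
p,d=grab_frame("side");W=cloud(d,camera_model("side"));cv2.imwrite("pics/side6.png",cv2.resize(p[90:270,200:440,::-1],(720,540)));print(dish(W,507,7))
print(ctrl.read_state()["wrist_force"])
E
```

```text
(array([507.38322952,   6.57982174,  67.04198119]), 306, np.float64(64.2675997244944))
[-0.19962622 -0.31815273  0.57326864]
```

View pics/side6.png

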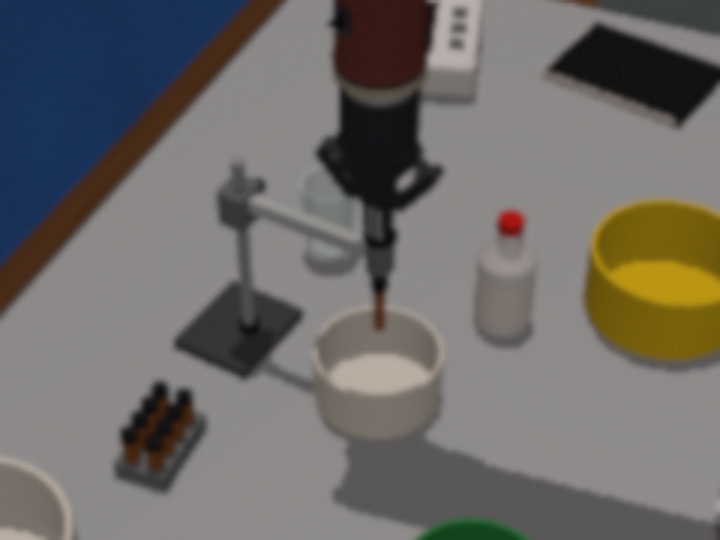

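```bash
python3 - <<'E'
from plan import *
def proj(m,P):
    q=Rotation.from_quat(m["rotation"]).inv().apply(np.array(P,float)-m["origin"]); return m["cy"]-m["fy"]*q[1]/-q[2], m["cx"]+m["fx"]*q[0]/-q[2]
m=camera_model("side")
for P in((507.8,8.4,205.7),(507,7,231),(507,7,100),(504.7,13.9,255.4)):
    r,c=proj(m,P);print(P,round(r,1),round(c,1),"crop",round((c-200)*3),round((r-90)*3))
s=ctrl.read_state();print(s)
p,d=grab_frame("side");W=cloud(d,m)
for r in range(148,190,3):print(r,[W[r,c].round().tolist() for c in(323,326,329)])
E
```

```text
(507.8, 8.4, 205.7) 173.9 325.8 crop 377 252
(507, 7, 231) 167.2 326.3 crop 379 232
(507, 7, 100) 199.2 326.0 crop 378 328
(504.7, 13.9, 255.4) 162.4 326.2 crop 378 217
{'time_s': 13.8, 'qpos': array([ 0.38531074,  0.07507087, -0.5109373 ,  1.78447698,  0.03947696,
        1.28994468, -0.13166687]), 'joint_velocities': array([-0.00044558, -0.00851331,  0.00052984, -0.01509487, -0.00181361,
        0.00804227,  0.00123772]), 'joint_efforts': array([-1.45312489e-02, -4.15510440e+01, -1.32857278e+00, -3.97481096e+01,
        3.78911057e-02, -8.52556131e-02, -1.17286679e-02]), 'tool_pos': array([508.06478906,   8.40725222, 206.25250161]), 'eef_rot': array([7.05819944e-01, 7.08390393e-01, 3.51400136e-04, 1.06494943e-03]), 'wrist_force': array([-0.19962622, -0.31815273,  0.57326864]), 'moment': array([ 0.0302738 , -0.00242123, -0.01356235]), 'width': 0.18654195541709379}
148 [[514.0, 16.0, 307.0], [500.0, 27.0, 319.0], [491.0, 26.0, 321.0]]
151 [[512.0, 20.0, 299.0], [501.0, 23.0, 305.0], [491.0, 27.0, 311.0]]
154 [[512.0, 21.0, 289.0], [502.0, 23.0, 294.0], [493.0, 22.0, 296.0]]
157 [[512.0, 21.0, 278.0], [504.0, 18.0, 278.0], [494.0, 18.0, 282.0]]
160 [[512.0, 21.0, 267.0], [503.0, 20.0, 270.0], [495.0, 16.0, 269.0]]
163 [[513.0, 17.0, 253.0], [502.0, 21.0, 259.0], [495.0, 16.0, 258.0]]
166 [[513.0, 17.0, 241.0], [504.0, 16.0, 243.0], [495.0, 14.0, 245.0]]
169 [[514.0, 15.0, 228.0], [507.0, 9.0, 225.0], [497.0, 10.0, 230.0]]
172 [[512.0, 19.0, 220.0], [500.0, 26.0, 230.0], [495.0, 15.0, 223.0]]
175 [[512.0, 19.0, 208.0], [503.0, 18.0, 211.0], [496.0, 11.0, 208.0]]
178 [[512.0, 19.0, 197.0], [504.0, 16.0, 197.0], [497.0, 10.0, 195.0]]
181 [[594.0, -169.0, 2.0], [502.0, 19.0, 188.0], [494.0, 15.0, 187.0]]
184 [[586.0, -152.0, 5.0], [505.0, 14.0, 171.0], [499.0, 4.0, 164.0]]
187 [[584.0, -146.0, -4.0], [505.0, 11.0, 156.0], [562.0, -150.0, 0.0]]
```

Seen in the depth, the real fingertips end about 25 mm above the reported TCP, just at the pad (z ≈ 231). So I keep pressing down and go by force.

>>> move_arm --plan '[[1,[0,0,0.007],[0,0,0]],[1,[0,0,0.007],[0,0,0]],[1,[0,0,0.007],[0,0,0]]]'

```text
time_s: 14.22
tool_pos: [509.2, 8.5, 186.3]
eef_rot: [0.706, 0.708, 0.001, 0.002]
wrist_force: [-1.2, 0.1, 4.8]
width: -0.1
```

```bash
python3 - <<'E'
from plan import *
p,d=grab_frame("side");W=cloud(d,camera_model("side"));cv2.imwrite("pics/side7.png",cv2.resize(p[90:270,200:440,::-1],(720,540)));print(dish(W,507,7))
s=ctrl.read_state();print(s["tool_pos"],s["wrist_force"])
P,_=near(W,590,-4,45,110,225);print("arm z",np.median(P[:,2]))
E
```

```text
(array([507.76349645,   6.60241596,  67.21750392]), 301, np.float64(64.02756746899604))
[509.00760348   8.50245301 185.36345284] [ 1.33843617 -0.0493331   0.55890147]
arm z 192.44146542494917
```

View pics/side7.png

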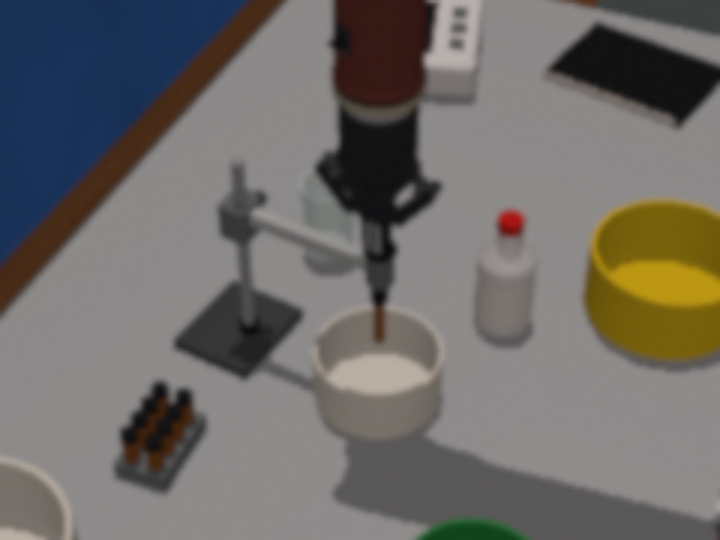

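The arm is now going down (electrode tip at (379,340) crop px), with a push force of about 5 N. About 57 mm remain.

>>> move_arm --plan '[[1,[0,-0.001,0.01],[0,0,0]],[1,[0,0,0.01],[0,0,0]],[1,[0,0,0.01],[0,0,0]],[1,[0,0,0.01],[0,0,0]]]'

```text
time_s: 14.78
tool_pos: [509.2, 8.5, 144.0]
eef_rot: [0.706, 0.708, 0.002, 0.003]
wrist_force: [-1.5, -1.4, 4.7]
width: -0.1
```

>>> move_arm --plan '[[1,[0,-0.001,0.006],[0,0,0]],[1,[0,0,0.004],[0,0,0]]]'

```text
time_s: 15.02
tool_pos: [508.9, 8.5, 133.1]
eef_rot: [0.706, 0.708, 0.003, 0.003]
wrist_force: [-1.1, 0.1, 3.8]
width: 0.1
```

>>> move_arm --plan '[[1,[0,0,0.003],[0,0,0]]]'

```text
time_s: 15.15
tool_pos: [508.9, 8.5, 129.9]
eef_rot: [0.706, 0.708, 0.002, 0.003]
wrist_force: [0.3, 0.1, 2.7]
width: 0.1
```

>>> move_arm --plan '[[1,[0,0,0.003],[0,0,0]]]'

```text
time_s: 15.28
tool_pos: [509.2, 8.5, 128.7]
eef_rot: [0.706, 0.708, 0.002, 0.004]
wrist_force: [-14.8, -0.6, 42.5]
width: 0.1
```

>>> move_arm --plan '[[1,[0,0,0.003],[0,0,0]]]'

```text
time_s: 15.4
tool_pos: [509.3, 8.5, 128.7]
eef_rot: [0.706, 0.708, 0.002, 0.004]
wrist_force: [-18.7, -1.2, 44.3]
width: -0.1
```

The force jumped to about 43 N, so this is the lower stop. I release straight up.

>>> move_arm --plan '[[1,[0,0,-0.006],[0,0,0]],[1,[0,0,-0.03],[0,0,0]],[1,[0,0,-0.05],[0,0,0]],[1,[0,0,-0.05],[0,0,0]],[1,[0,0,-0.05],[0,0,0]]]'

```text
time_s: 16.02
tool_pos: [503.5, 8.6, 314.5]
eef_rot: [0.706, 0.708, -0.002, -0.0]
wrist_force: [0.8, -0.3, -0.4]
width: -0.1
```

>>> move_arm --plan '[[1,[0.05,0,-0.02],[0,0,0]],[1,[0.05,0,-0.02],[0,0,0]],[1,[0.05,0,0],[0,0,0]],[1,[0,0,0],[0,0,0]],[1,[0,0,0],[0,0,0]]]'

```text
time_s: 16.65
tool_pos: [503.3, 161.6, 357.2]
eef_rot: [0.707, 0.707, -0.002, 0.0]
wrist_force: [0.8, 0.1, 0.4]
width: 0.1
```

```bash
python3 - <<'E'
from plan import *
for n in("top","side"):
    p,d=grab_frame(n);W=cloud(d,camera_model(n));cv2.imwrite(f"pics/{n}8.png",cv2.resize(p[90:270,200:440,::-1],(720,540)));print(n,dish(W,507,7),"pad",pad(W,507,7,152))
    for nm,x,y,r,a,b in(("bottle",420,-138,50,20,155),("beaker",640,-140,60,10,105),("vials",661,170,75,20,65)):
        print(nm,near(W,x,y,r,a,b)[0].mean(0).round())
s=ctrl.read_state();print(s["tool_pos"],s["wrist_force"],s["time_s"])
E
```

```text
top (array([508.55743456,   6.16695775,  67.08308634]), 228, np.float64(64.49527087058016)) pad (array([507.80596553,   5.64713287, 153.94071843]), (507.44744873046875, 6.742554664611816), 17.280288696289062, 82)
bottle [ 423. -151.  106.]
beaker [ 648. -173.   67.]
vials [683. 150.  42.]
side (array([507.52055008,   7.01670271,  66.9397291 ]), 286, np.float64(64.54526967452193)) pad (array([505.04258079,   9.30813575, 154.71406103]), (507.0212097167969, 6.015102863311768), 19.07280731201172, 67)
bottle [ 418. -143.   87.]
beaker [ 646. -172.   56.]
vials [676. 186.  44.]
[503.31777851 161.42494461 357.30574944] [ 0.51370811 -0.62876661  0.07359736] 16.75
```

View pics/side8.png

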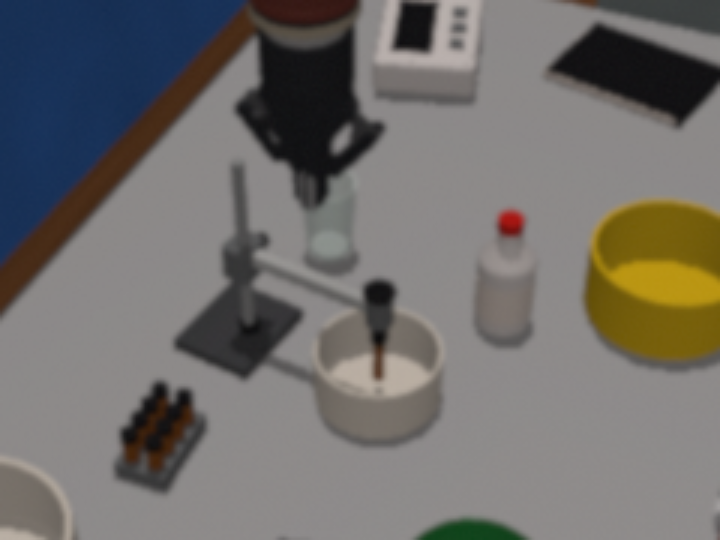

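The crop shows the electrode hanging inside the dish (tip at (378,378) crop px) and the arm clear of everything. The bystanders are where they were; the top view's vial figure is partly hidden by the gripper, but the side view is unchanged.

```bash
python3 -c "
from rig import hand_in; print(hand_in())"
```

```text
the job is handed in; nothing more can be done
None
```

I pushed the white dish along the bench with the open fingers until it sat under the electrode, backed off, and pressed the thumb pad down to the lower stop. I then lifted clear and handed the job in at about 17 s on the robot's clock.

**Last checks:**
- **Dish:** its centre is at (508, 6.6) mm and the electrode is at (507, 7) mm, about 1–2 mm apart. The rim height is 64.5 mm, so the dish is flat.
- **Arm:** the pad face is at about 154 mm, against a nominal 153 mm at the stop. At the end of the press the force jumped from about 4 N to 43–44 N. I took that as the stop and backed off straight away.
- **Bystanders:** the bottle and vials are unchanged in the side view, and the bottle also in the top view. The beaker moved no more than 1 mm across the bench in either view.

**What disagreed:**
- **Vials:** in the top view the vial block read about 27 mm off, because the gripper hid part of it.
- **Fingertips:** the real tips ended about 25 mm above the reported tool position, so I set the press depth by force and depth images instead.
- **Stop force:** 43–44 N at the wrist is above the 40 N limit for the arm or gripper body. I assumed that limit does not count fingertip contact, and the hand-in gave no verdict.

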